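# Hold the enabling lever of a glass crack-check lamp

## Robot

A 7-joint arm with a two-finger parallel gripper is mounted at the origin on the work surface. World frame = base frame: x ahead of the robot, y to its left, z up, the work surface at z = 0. Lengths are in m, angles in rad, forces in N, time in s.
With the tool pointing down it reaches from about 0.425 to 0.825 m from the base axis. Payload 3.6 kg.
Tool frame: the origin (TCP) lies on the centre line of the jaws, within the pads' length; the fingertips stand 8 mm ahead of it and the grasp point (between the pads) lies 11 mm behind it (env.nose_length is the distance from the TCP to the fingertips, in m); z points along the fingers, y is the line along which they close (so a half turn about z gives the same grasp; the last joint's range is limited). The gripper opens to 85 mm and grips with 20 to 120 N. Pads are 22 mm wide; open, the fingers measure 114 mm over their backs; the gripper's body (76 mm by 85 mm) begins 54 mm behind the grasp point. The pads swing forward as they close: fully open they stand 13 mm farther back than shut.
Start: joints at [-1.179, 0.615, -0.013, 1.423, 0.008, 1.103, -0.04], TCP at [0.264, 0.594, 0.239] pointing down, gripper open.
Joint ranges: [-3.12, 3.12], [-0.3, 2.06], [-1.34, 1.32], [0.26, 2.42], [-1.36, 4.5], [0.01, 1.98], [-2.84, 2.84]. Speed limits (rad/s): [2.79, 2.79, 3.14, 3.14, 3.14, 3.14, 3.14].

## Interface

Orientations are given as a rotation vector (axis times angle).
In Python, from rig import env gives the robot as it stands.
- The arm moves only by the tool step_arm, never from a script. Its argument "targets" is text: rows parted by semicolons, each of 7 numbers parted by spaces: the shift along the tool's x, y, z in shares of 1 m (1.0 is 1 m), then the turn, a rotation vector about the tool's x, y, z in fractions of the full range, 1 being 4 rad, then the finger opening in mm, from 0 to 85.4. In form: dx dy dz rx ry rz hand; .... A call has 1 to 12 rows; each row is the pose to reach, as a shift and turn from the pose commanded when the call began, along the tool's axes at that moment; what a row does not reach only later rows make up. A row lasts 1/12 s, in which the tool goes at most 41.7 mm and 7.16 degrees, less where a joint would pass 70% of its speed; a pose out of reach is approached as far as the arm can. A shift or turn number past 1, either way, is cut back to 1. A call with a gripper value outside its range is refused whole. The fingers move at their own pace and stop on an object; "force" is the grip in N (left out, the last holds). Time passes only in rows, so rows that repeat a pose let the fingers close. It gives the time, the measured TCP pose, the force, the opening and the grip force at its end, in the units of the state.
- env.read_state(): the state, without advancing time (a new reading comes with each control period).
- env.get_image(name): name is "scene" or "side" or "wrist"; returns the picture (384x512x3 uint8, blue, green, red); there is no depth.
- env.camera_model(name): a dict with "K" (3x3 intrinsics, pixels), "dist" ([k1, k2, p1, p2, k3] as OpenCV has them; the pictures are not rectified), "rvec" (rotation vector, rad) and "tvec" (3), from world to camera coordinates, as OpenCV has them; the wrist camera has in their place "hand_eye" (4x4, takes a point from camera to tool coordinates, whose origin is the TCP and whose axes are the flange's). Camera axes: x right, y down, z forward; pixel columns grow to the right and rows downward; lengths in m; the calibration is good to about 2 mm. A picture is of the moment at which its call begins: read the wrist's pose just before it. camera_model takes no time and is no camera call.
- env.hand_in(): hands the job in; it is judged then, once.
The state is a dict: "t": time; "joints": joint angles; "joint_vel": joint speeds; "joint_efforts": joint torques, N m; "tcp_pos": TCP position; "tcp_rot": TCP orientation; "wrist_force": force on the tool from outside, world axes, zero at the start; "wrist_torque": the same for the moment, N m; "grip_width": finger opening in m; "finger_force": force on a finger pad.
Only numpy, scipy, OpenCV 4.12 (cv2) and the standard library are available. Lean on these libraries where they do the work, as an engineer would, in place of code of your own. Each camera call takes 0.05 s, during which the arm holds its last target. There are 200 camera calls.

## Task

Stand the slim, straight-sided glass adapter upright in the middle of the narrow post of the crack-check stand, setting it down rather than dropping it, and let go of it. Then press the lamp's spring-loaded enabling lever down to about half of its travel, never near the bottom where it trips, and keep it there: the program finishes while the robot is still holding the lever halfway down. Do not tip the adapter over and leave the other things on the bench where they are.

Things in the scene. Friction and masses are not known exactly. Their poses are not given: they have to be found in the camera images.
- adapter: Slim glass adapter, upright, 128 mm tall, 85 to 170 g; origin under its foot, z along its axis. Foot 44 mm across; straight clear body 38 mm across up to 60 mm; neck 18 mm across at 72 to 88 mm; above it a frosted cone 26 mm across at 88 mm, 23 mm at the top: grip it there. It starts in one of three places shared with the bulb and the stopper.
- post_top (a point): Centre of the top of the stand's narrow round post, z up; the adapter's foot goes here. Black rubber top, 34 mm across (narrower than the foot), 90 mm above the bench.
- stand: Fixed crack-check stand; origin under the post, on the bench. Round base 110 mm across, 14 mm high. A stubby black lamp, up to 105 mm above the bench, leans towards the post from the stand's +x (far) side, nearest part about 75 mm from the post's axis. Stand left and lever right, or the reverse.
- enable (a joint): Enabling lever, rad: 0 at rest (up), grows as it is pressed down, stop at 0.55; halfway is 0.275; it trips near the bottom (past 0.45). A spring always returns it to 0: pushing at the pad takes about 3 N at the start, 8 N halfway, 13 N at the stop.
- paddle_top (a point): Centre of the upper face of the round black pad, 44 mm across, at the lever's free end; moves with it. z square to the pad; x along the bar from pad to hinge (away from the robot, within 0.5 rad). About 144 mm above the bench at rest (lever sloping up 0.3 rad to the pad), 109 mm halfway (lever nearly level), 74 mm at the stop.
- lever_hinge (a point): Point on the lever's hinge axis, 100 mm above the bench; the bar is steel and the pad's centre is 130 mm from it.
- control: Fixed grey lever stand; origin under the middle of its base plate, 180 mm (x) by 90 mm, 20 mm high. Two cheeks carry the hinge 60 mm to its +x (far) side and end 120 mm above the bench; the pad is about 70 mm to its -x side.
- bulb: Bystander: glass piece with a round bulb 60 mm across, 100 mm tall, foot 44 mm; origin under its foot.
- stopper: Bystander: small glass stopper standing on its head, 52 mm tall, 36 mm across; origin under it.
- jar: Bystander: closed amber jar, 66 mm across, 85 mm tall; origin under it.
- corkring: Bystander: cork ring lying flat, 90 mm across, 25 mm high; origin under its centre.
- brush: Bystander: brush lying on the bench near the robot; origin under its middle.
Not all that is in view belongs to the job. What is shaped like the adapter but purple is not meant. Leave any orange look-alike of the control alone.

How it is judged:
By the outcome, as a careful person would: the job done as asked, in the order asked, and still so for the second after the job is handed in, while the arm keeps its last pose, push and grip.
It also fails if it takes over 51 s, if anything falls off the work surface, if the arm or the gripper's body presses on something with over 40 N, if the wrist force passes 120 N, or if a joint passes its speed limit or range.

## Working session

There is one attempt and no reset: what is moved stays moved. The work goes in short steps, Python scripts to look and compute and a tool call to move; the robot and the scene stay as the last step left them, time stands still between calls to the robot, and variables do not carry over. Pictures are saved under pics/ and viewed, at most 10 in all, crops included, and the job is handed in when it is done.

Besides the shell and the picture viewer there is one more tool, called after "Call:" as name(argument=value, ...) on one line, values as JSON. step_arm: Moves the arm, as the interface text tells. Its arguments: {"type":"object","properties":{"targets":{"type":"string"},"force":{"type":"number"}},"required":["targets"]}

```bash
ls; mkdir -p pics; python3 - <<'E'
from rig import env
import cv2,numpy as np
s=env.read_state();print(s)
a=env.get_image("scene");b=env.get_image("side");c=env.get_image("wrist")
for n,i in zip("scene side wrist".split(),(a,b,c)):
    cv2.imwrite(f"pics/{n}0.png",i)
    m=env.camera_model(n);print(n,{k:np.round(v,4).tolist() for k,v in m.items()})
E
```

```text
pics
{'t': 0.0, 'joints': array([-1.17851789,  0.61590625, -0.01260615,  1.42492317,  0.00811772,
        1.10337134, -0.04042266]), 'joint_vel': array([ 2.96126650e-05, -7.71841468e-04, -7.75991603e-04, -1.02338168e-03,
        6.50388013e-04,  6.84210370e-04,  7.98155408e-04]), 'joint_efforts': array([ 5.86317196e-05, -4.69204831e+01,  2.58699171e-01, -1.71036869e+01,
        9.83585604e-03,  9.55906202e-03, -9.57105755e-07]), 'tcp_pos': array([0.26401638, 0.59314927, 0.23813851]), 'tcp_rot': array([-0.6528531 , -3.07252215,  0.00394715]), 'wrist_force': array([ 0.03119472, -0.03685869,  0.64637732]), 'wrist_torque': array([-0.01260775, -0.00115025, -0.02662003]), 'finger_force': 0.0, 'grip_width': 0.08572741214779056}
scene {'K': [[417.9142, 0.0, 254.9288], [0.0, 417.9142, 188.5504], [0.0, 0.0, 1.0]], 'dist': [-0.1221, 0.0, 0.0, 0.0, 0.0], 'rvec': [2.383, 1.0821, -0.3139], 'tvec': [-0.3208, -0.3221, 1.4803]}
side {'K': [[429.3833, 0.0, 251.0683], [0.0, 429.3833, 199.1347], [0.0, 0.0, 1.0]], 'dist': [0.0039, 0.0, 0.0, 0.0, 0.0], 'rvec': [2.3542, -0.8243, 0.2678], 'tvec': [-0.4413, 0.3085, 1.0548]}
wrist {'K': [[280.9458, 0.0, 250.9413], [0.0, 280.9458, 191.2623], [0.0, 0.0, 1.0]], 'dist': [0.001, 0.0, 0.0, 0.0, 0.0], 'hand_eye': [[0.0005, -0.9468, -0.3217, 0.0826], [1.0, 0.0003, 0.0006, -0.0002], [-0.0005, -0.3217, 0.9468, -0.1343], [0.0, 0.0, 0.0, 1.0]]}
```

View pics/scene0.png

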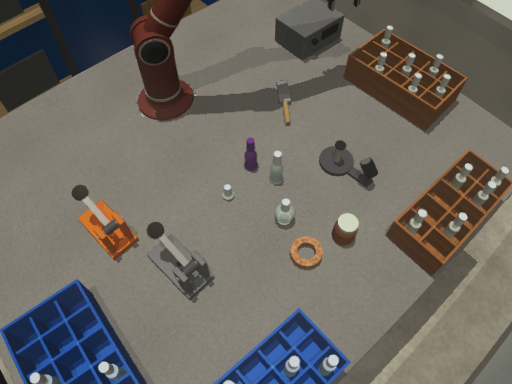

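View pics/side0.png

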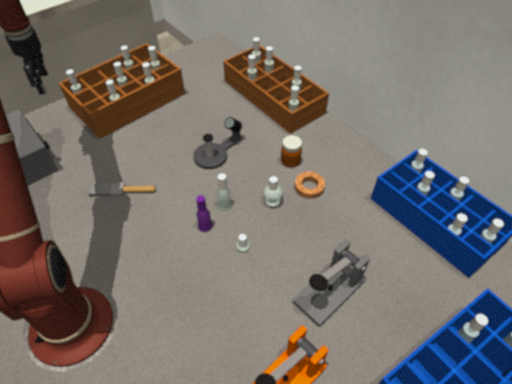

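Scene: adapter about (277,168) with its cone at (277,156), post top (340,146), grey lever pad (155,230). Side: adapter cone (223,178), post top (208,138), pad (318,282). The purple piece stands next to the adapter. The orange lever is the look-alike.

```bash
cat > h.py <<'E'
from rig import env
import cv2,numpy as np
def ray(cam,px,pose=None):
    m=env.camera_model(cam)
    u=cv2.undistortPoints(np.array([[px]],float),m["K"],np.array(m["dist"]))[0,0]
    d=np.array([*u,1.])
    if cam=="wrist":
        H=np.array(m["hand_eye"]);R=cv2.Rodrigues(np.array(pose[1]))[0]
        o=R@H[:3,3]+pose[0];d=R@H[:3,:3]@d
    else:
        R=cv2.Rodrigues(np.array(m["rvec"]))[0];o=-R.T@np.array(m["tvec"]);d=R.T@d
    return o,d/np.linalg.norm(d)
def plane(r,z): return r[0]+r[1]*(z-r[0][2])/r[1][2]
def tri(*rs):
    A=sum(np.eye(3)-np.outer(d,d) for o,d in rs);b=sum((np.eye(3)-np.outer(d,d))@o for o,d in rs)
    p=np.linalg.solve(A,b);return p,[round(1e3*np.linalg.norm(np.cross(p-o,d)),1) for o,d in rs]
def proj(cam,p):
    m=env.camera_model(cam);return cv2.projectPoints(np.array([p],float),np.array(m["rvec"]),np.array(m["tvec"]),m["K"],np.array(m["dist"]))[0].ravel()
E
python3 - <<'E'
from h import *
S=cv2.imread("pics/scene0.png");D=cv2.imread("pics/side0.png")
def blob(I,x0,x1,y0,y1,f):
    g=I[y0:y1,x0:x1].astype(int);m=f(g).astype(np.uint8)
    n,l,st,c=cv2.connectedComponentsWithStats(m);k=1+np.argmax(st[1:,4]);return c[k]+[x0,y0],st[k]+[x0,y0,0,0,0]
dark=lambda t:(lambda g:g.max(2)<t)
for t in(45,55,65):
  for n,I,w in (("post s",S,(325,355,135,160)),("post d",D,(198,220,128,146)),("pad s",S,(142,168,218,243)),("pad d",D,(304,332,270,294))):
    try:print(t,n,*blob(I,*w,dark(t)))
    except Exception as e:print(n,e)
for t in(150,165,180):
  for n,I,w in (("cone s",S,(266,290,146,190)),("cone d",D,(212,235,168,212))):
    try:print(t,n,*blob(I,*w,lambda g:g.min(2)>t))
    except Exception as e:print(n,e)
# crops
def up(I,x,y,w,h,k):return cv2.resize(I[y:y+h,x:x+w],(w*k,h*k),interpolation=cv2.INTER_CUBIC)
t1=np.hstack([up(S,260,140,50,50,6) ,up(D,200,165,50,50,6)])
t2=np.hstack([up(S,315,125,50,50,6),up(D,188,120,50,50,6)])
t3=np.hstack([up(S,140,215,75,75,4),up(D,290,240,75,75,4)])
a=np.vstack([t1[:,:600],t2]);a=np.hstack([cv2.resize(a,(500,500)),cv2.resize(np.vstack([t3[:,:300],t3[:,300:]]),(250,500))])
cv2.imwrite("pics/crops.png",a)
E
```

```text
45 post s [336. 147.] [336 147   1   1   1]
45 post d [207.44444444 137.61111111] [204 135   8   6  36]
pad s attempt to get argmax of an empty sequence
45 pad d [318.09278351 282.26804124] [310 275  17  15 194]
55 post s [339.79411765 145.11764706] [335 141  10   9  68]
55 post d [207.63043478 137.89130435] [204 135   8   7  46]
55 pad s [153.68888889 234.48888889] [148 231  15   7  45]
55 pad d [319.35294118 282.88655462] [310 275  22  16 238]
65 post s [340.03846154 145.12820513] [335 141  11   9  78]
65 post d [207.62 137.9 ] [204 135   8   7  50]
65 pad s [155.08910891 229.76237624] [147 222  17  17 202]
65 pad d [319.6124031  283.08527132] [310 275  22  17 258]
150 cone s [277.35714286 153.4047619 ] [274 151   8   6  42]
150 cone d [221.34482759 176.01724138] [217 173  10   7  58]
165 cone s [277.25641026 153.43589744] [274 151   8   6  39]
165 cone d [221.34615385 175.98076923] [217 173  10   7  52]
180 cone s [277.13888889 153.38888889] [274 151   7   6  36]
180 cone d [221.53333333 176.06666667] [218 173   8   7  45]
```

View pics/crops.png

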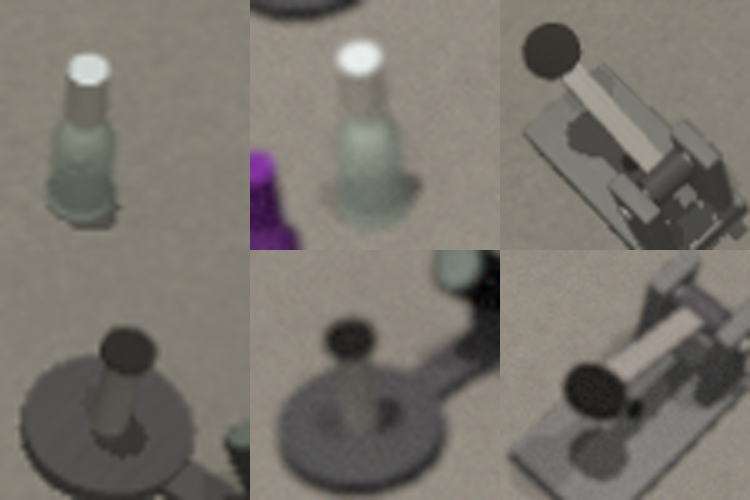

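The crops show all three parts cleanly: adapter top disc, post top with lamp on its far side, and pad with bar and hinge cylinder (scene about (191,267), side about (354,256)).

```bash
python3 - <<'E'
from h import *
P={}
for n,a,b in (("adapter top",(277.2,153.4),(221.4,176)),("post",(339.9,145.1),(207.5,137.8)),("pad",(155.1,229.8),(318.2,282.3)),("hinge",(190.7,267.5),(354.5,255.6)),("purple top",(250.5,142),(201.5,198)),("bulb top",(285.5,203),(273,181)),("jar top",(347,222),(291,143)),("stopper top",(228,186),(242,237)),("lamp tip",(368,164),(232,124))):
    p,e=tri(ray("scene",a),ray("side",b));P[n]=p;print(n,p.round(4),e,"r",np.hypot(*p[:2]).round(3))
d=P["hinge"]-P["pad"];print("bar yaw",np.arctan2(d[1],d[0]),np.linalg.norm(d))
s=env.read_state();print(cv2.Rodrigues(s["tcp_rot"])[0].round(3))
E
```

```text
adapter top [0.5117 0.0639 0.1297] [np.float64(0.0), np.float64(0.0)] r 0.516
post [0.5909 0.2521 0.0859] [np.float64(0.2), np.float64(0.2)] r 0.642
pad [ 0.49   -0.3369  0.1398] [np.float64(0.6), np.float64(0.6)] r 0.595
hinge [ 0.6199 -0.3283  0.1117] [np.float64(3.8), np.float64(3.8)] r 0.701
purple top [0.4274 0.0367 0.1253] [np.float64(0.7), np.float64(0.7)] r 0.429
bulb top [ 0.6315 -0.0141  0.092 ] [np.float64(0.5), np.float64(0.5)] r 0.632
jar top [0.7806 0.0762 0.0802] [np.float64(0.3), np.float64(0.3)] r 0.784
stopper top [ 0.4638 -0.0847  0.051 ] [np.float64(2.0), np.float64(2.0)] r 0.472
lamp tip [0.6925 0.2647 0.0793] [np.float64(3.0), np.float64(3.0)] r 0.741
bar yaw 0.06675968481314899 0.1332375498437973
[[-0.914  0.407 -0.001]
 [ 0.407  0.914 -0.002]
 [ 0.    -0.002 -1.   ]]
```

Careful with the scale: shifts go in shares of 1 m and turns go in shares of 4 rad. That gives: -442 mm / 1000 = -0.442, -383 mm / 1000 = -0.383, -0.42 rad / 4 = -0.105.

Call:
step_arm(targets="-0.442 -0.383 0.01 0 0 -0.105 50;-0.442 -0.383 0.01 0 0 -0.105 50;-0.442 -0.383 0.01 0 0 -0.105 50;-0.442 -0.383 0.01 0 0 -0.105 50;-0.442 -0.383 0.01 0 0 -0.105 50;-0.442 -0.383 0.01 0 0 -0.105 50;-0.442 -0.383 0.01 0 0 -0.105 50;-0.442 -0.383 0.01 0 0 -0.105 50;-0.442 -0.383 0.01 0 0 -0.105 50;-0.442 -0.383 0.01 0 0 -0.105 50;-0.442 -0.383 0.01 0 0 -0.105 50;-0.442 -0.383 0.01 0 0 -0.105 50", force=30)

```text
t: 1.15
tcp_pos: [0.4767, 0.1391, 0.2307]
tcp_rot: [0.002, -3.141, 0.0]
wrist_force: [0.6, 0.6, 0.8]
grip_width: 0.0499
finger_force: 0.0
```

In the tool's units: -50 mm / 1000 = -0.05, -37 mm / 1000 = -0.037.

Call:
step_arm(targets="-0.017 -0.037 0 0 0 0 50;-0.025 -0.05 0 0 0 0 50;-0.025 -0.05 0 0 0 0 50;-0.025 -0.05 0 0 0 0 50")

```text
t: 1.48
tcp_pos: [0.5014, 0.0902, 0.2305]
tcp_rot: [-0.002, -3.141, -0.0]
wrist_force: [-0.4, 1.4, 0.8]
grip_width: 0.05
finger_force: 0.0
```

```bash
python3 - <<'E'
from h import *
s=env.read_state();I=env.get_image("wrist");cv2.imwrite("pics/w1.png",I)
np.savez("p1.npz",p=s["tcp_pos"],r=s["tcp_rot"])
print(s["tcp_pos"],s["tcp_rot"],abs(s["joint_vel"]).max())
E
```

```text
[0.50142783 0.09023508 0.23045686] [-2.33367875e-03 -3.14073645e+00 -1.22134583e-04] 0.04866963185303383
```

View pics/w1.png

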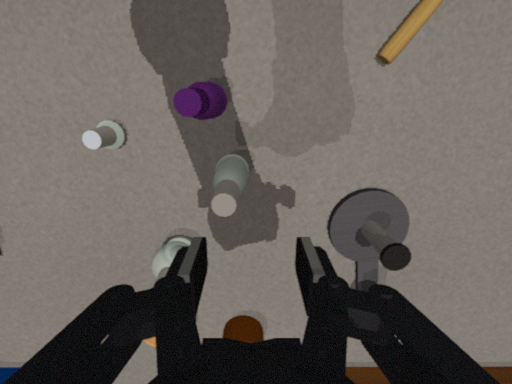

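Wrist view: adapter cone top at about (223,204), post top at about (396,256), both clear of the fingers.

```bash
python3 - <<'E'
from h import *
I=cv2.imread("pics/w1.png");z=np.load("p1.npz");pose=(z["p"],z["r"])
def el(x0,x1,y0,y1,f):
    m=f(I[y0:y1,x0:x1].astype(int)).astype(np.uint8);c=max(cv2.findContours(m,0,2)[0],key=cv2.contourArea)
    (a,b),ax,_=cv2.fitEllipse(c);return (a+x0,b+y0),ax
for t in (25,35): print("post",t,el(375,418,236,278,lambda g:g.max(2)<t))
print(I[190:235:3,223].tolist())
for t in (125,135,145): print("top",t,el(205,245,185,222,lambda g:g.min(2)>t))
E
```

```text
post 25 ((382.9265275001526, 244.3670415878296), (10.958780288696289, 17.006389617919922))
post 35 ((394.5449562072754, 254.77603149414062), (20.902908325195312, 27.504375457763672))
[[83, 90, 94], [106, 116, 121], [131, 141, 146], [131, 138, 144], [132, 141, 146], [130, 140, 145], [133, 142, 149], [132, 141, 149], [133, 141, 147], [73, 79, 86], [72, 76, 80], [76, 82, 86], [71, 78, 82], [73, 76, 82], [73, 78, 81]]
top 125 ((223.34210586547852, 204.5487060546875), (21.130582809448242, 22.815099716186523))Traceback (most recent call last):
  File "<stdin>", line 8, in <module>
  File "<stdin>", line 5, in el
cv2.error: OpenCV(4.12.0) /io/opencv/modules/imgproc/src/shapedescr.cpp:361: error: (-201:Incorrect size of input array) There should be at least 5 points to fit the ellipse in function 'fitEllipseNoDirect'
```

```bash
python3 - <<'E'
from h import *
z=np.load("p1.npz");pose=(z["p"],z["r"])
for n,w,a,b in (("ad",(223.3,204.3),(277.2,153.4),(221.4,176)),("post",(396.3,256.3),(339.9,145.1),(207.5,137.8))):
    rs=[ray("wrist",w,pose),ray("scene",a),ray("side",b)]
    print(n,*tri(*rs),tri(rs[0],rs[1])[0],tri(rs[0],rs[2])[0],"wrist on plane",plane(rs[0],.128 if n=="ad" else .09))
E
```

```text
ad [0.51153738 0.06468911 0.12871724] [np.float64(0.5), np.float64(0.4), np.float64(0.6)] [0.51118779 0.06488379 0.12840864] [0.5120135  0.06504478 0.12797644] wrist on plane [0.51154868 0.06509633 0.128     ]
post [0.5909803  0.25330185 0.08594255] [np.float64(1.8), np.float64(0.9), np.float64(1.0)] [0.59083624 0.25354272 0.08651535] [0.59567398 0.25955828 0.07827388] wrist on plane [0.58925108 0.25302863 0.09      ]
```

In the tool's units: 80 mm / 1000 = 0.08, 50 mm / 1000 = 0.05.

Call:
step_arm(targets="-0.01 -0.025 0 0 0 0 50;-0.01 -0.025 0.02 0 0 0 50;-0.01 -0.025 0.05 0 0 0 50;-0.01 -0.025 0.08 0 0 0 50;-0.01 -0.025 0.08 0 0 0 50;-0.01 -0.025 0.08 0 0 0 50")

```text
t: 2.03
tcp_pos: [0.5099, 0.068, 0.15]
tcp_rot: [0.007, -3.138, -0.001]
wrist_force: [0.6, 0.3, -0.2]
grip_width: 0.0497
finger_force: 0.0
```

In the tool's units: 50 mm / 1000 = 0.05, 35 mm / 1000 = 0.035.

Call:
step_arm(targets="-0.002 -0.003 0.015 0 0 0 50;-0.002 -0.003 0.035 0 0 0 50;-0.002 -0.003 0.05 0 0 0 50;-0.002 -0.003 0.05 0 0 0 50;-0.002 -0.003 0.05 0 0 0 50")

```text
t: 2.45
tcp_pos: [0.5142, 0.0642, 0.1021]
tcp_rot: [-0.004, 3.14, 0.001]
wrist_force: [-0.1, 1.5, 0.4]
grip_width: 0.05
finger_force: 0.0
```

In the tool's units: 2 mm / 1000 = 0.002, 1 mm / 1000 = 0.001.

Call:
step_arm(targets="0.002 0.001 0.002 0 0 0 50;0.002 0.001 0.002 0 0 0 40;0.002 0.001 0.002 0 0 0 32;0.002 0.001 0.002 0 0 0 15;0.002 0.001 0.002 0 0 0 15;0.002 0.001 0.002 0 0 0 15;0.002 0.001 0.002 0 0 0 15;0.002 0.001 0.002 0 0 0 15", force=40)

```text
t: 3.12
tcp_pos: [0.5122, 0.0645, 0.0999]
tcp_rot: [-0.002, 3.14, 0.001]
wrist_force: [-0.9, -0.0, 5.4]
grip_width: 0.0236
finger_force: 39.4
```

In the tool's units: -130 mm / 1000 = -0.13, -115 mm / 1000 = -0.115.

Call:
step_arm(targets="0 0 -0.01 0 0 0 15;0 0 -0.03 0 0 0 15;0 0 -0.055 0 0 0 15;0 0 -0.085 0 0 0 15;0 0 -0.115 0 0 0 15;0 0 -0.13 0 0 0 15;0 0 -0.13 0 0 0 15;0 0 -0.13 0 0 0 15")

```text
t: 3.78
tcp_pos: [0.5114, 0.064, 0.2293]
tcp_rot: [-0.002, 3.14, 0.0]
wrist_force: [-1.0, 0.3, -2.1]
grip_width: 0.0232
finger_force: 39.7
```

```bash
python3 - <<'E'
from h import *
s=env.read_state();print(s["tcp_pos"],s["tcp_rot"],s["wrist_force"],s["grip_width"])
I=env.get_image("scene");J=env.get_image("side");K=env.get_image("wrist")
np.savez("p2.npz",p=s["tcp_pos"],r=s["tcp_rot"]);cv2.imwrite("pics/w2.png",K)
def c(I,n):
    x,y=proj(n,s["tcp_pos"]-[0,0,.05]).astype(int);return cv2.resize(I[y-45:y+45,x-45:x+45],(400,400),interpolation=cv2.INTER_CUBIC)
cv2.imwrite("pics/held.png",np.hstack([c(I,"scene"),c(J,"side")]));cv2.imwrite("pics/s2.png",I);cv2.imwrite("pics/d2.png",J)
E
```

```text
[0.51135127 0.063951   0.22934604] [-1.57362747e-03  3.14043518e+00  3.30199604e-05] [-1.02435885  0.27615559 -2.12597665] 0.023210370736798987
```

View pics/held.png

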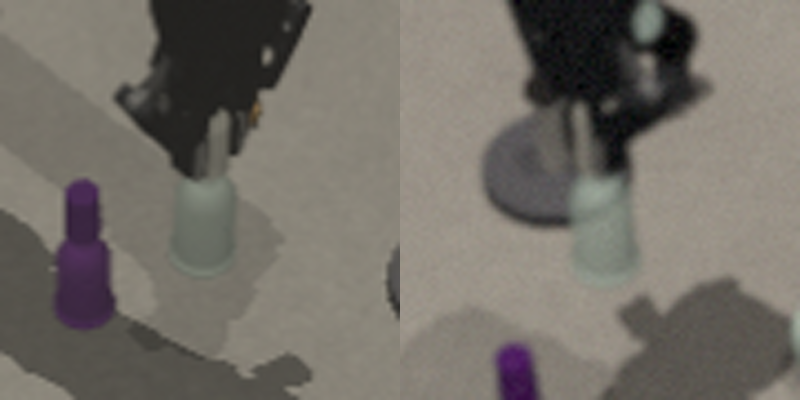

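Held and upright; the foot's lower edge is at crop row about 274 in scene, and about 284 in side. Checking how far the foot is below the TCP.

```bash
python3 - <<'E'
from h import *
z=np.load("p2.npz");p=z["p"]
a=np.linspace(0,6.28,60)
for n in ("scene","side"):
    x,y=proj(n,p-[0,0,.05]).astype(int)
    for h in (.120,.125,.130,.135):
        q=np.array([proj(n,[p[0]+.022*np.cos(t),p[1]+.022*np.sin(t),h]) for t in a]);q=(q-[x-45,y-45])*400/90
        print(n,h,"low",q[:,1].max().round(1),"x",q[:,0].min().round(),q[:,0].max().round())
    I=cv2.imread(f"pics/{n[0] if n=='scene' else 'd'}2.png")
    cx=int(q[:,0].mean()*90/400+x-45);r0=y-45+52
    print(x-45,y-45,I[r0:r0+16,cx].tolist())
# post refine in wrist2
I=cv2.imread("pics/w2.png");print(((I[230:300,330:460].max(2)<35)).sum())
E
```

```text
scene 0.12 low 287.1 x 166.0 234.0
scene 0.125 low 282.5 x 166.0 234.0
scene 0.13 low 277.9 x 166.0 235.0
scene 0.135 low 273.2 x 166.0 235.0
232 97 [[100, 111, 106], [99, 110, 105], [99, 108, 105], [99, 109, 105], [99, 108, 104], [97, 107, 103], [98, 107, 104], [97, 107, 103], [104, 115, 110], [114, 127, 121], [102, 112, 110], [107, 117, 121], [105, 116, 119], [105, 115, 119], [107, 116, 121], [107, 117, 121]]
side 0.12 low 295.4 x 171.0 242.0
side 0.125 low 290.1 x 171.0 242.0
side 0.13 low 284.8 x 170.0 241.0
side 0.135 low 279.4 x 169.0 241.0
175 118 [[132, 141, 135], [131, 144, 137], [127, 135, 130], [126, 137, 131], [124, 136, 130], [123, 136, 130], [126, 138, 132], [121, 132, 128], [120, 132, 127], [130, 139, 135], [135, 145, 139], [138, 150, 142], [134, 145, 144], [131, 142, 146], [131, 142, 151], [133, 142, 149]]
1009
```

In the tool's units: 188 mm / 1000 = 0.188, 175 mm / 1000 = 0.175.

Call:
step_arm(targets="-0.008 0.01 -0.008 0 0 0 15;-0.02 0.035 -0.016 0 0 0 15;-0.032 0.065 -0.016 0 0 0 15;-0.045 0.095 -0.016 0 0 0 15;-0.058 0.125 -0.016 0 0 0 15;-0.07 0.155 -0.016 0 0 0 15;-0.076 0.175 -0.016 0 0 0 15;-0.079 0.188 -0.016 0 0 0 15;-0.079 0.188 -0.016 0 0 0 15;-0.079 0.188 -0.016 0 0 0 15;-0.079 0.188 -0.016 0 0 0 15")

```text
t: 4.85
tcp_pos: [0.5901, 0.2494, 0.2441]
tcp_rot: [-0.002, -3.14, 0.005]
wrist_force: [0.3, -0.1, -1.1]
grip_width: 0.0236
finger_force: 39.8
```

Foot is 99.5 mm below the TCP, as expected. Now refining the post centre from all views.

```bash
python3 - <<'E'
from h import *
s=env.read_state();K=env.get_image("wrist");S=env.get_image("scene");D=env.get_image("side")
cv2.imwrite("pics/w3.png",K);cv2.imwrite("pics/s3.png",S);cv2.imwrite("pics/d3.png",D)
np.savez("p3.npz",p=s["tcp_pos"],r=s["tcp_rot"]);print(s["tcp_pos"])
for n,px in (("scene",(339.9,145.1)),("side",(207.5,137.8))): print(n,plane(ray(n,px),.09).round(4))
z=np.load("p2.npz");W=cv2.imread("pics/w2.png")
m=(W.max(2)<40).astype(np.uint8)[220:300,340:460];nn,l,st,c=cv2.connectedComponentsWithStats(m)
for k in range(1,nn):
    if st[k,4]>60: print("w2",c[k]+[340,220],st[k]+[340,220,0,0,0])
# base ellipse (dark grey) from scene0: plane z=.014
I=cv2.imread("pics/scene0.png");m=(I.max(2)<92).astype(np.uint8);m[:140]=0;m[185:]=0;m[:,:312]=0;m[:,352:]=0
c=max(cv2.findContours(m,0,1)[0],key=cv2.contourArea);print(cv2.boundingRect(c))
q=c[:,0][c[:,0][:,1]>=152]; q=q[q[:,0]<350]
pts=np.array([plane(ray("scene",t),.014 if t[1]<164 else .007)[:2] for t in q.astype(float)])
# circle fit r=.055 left half
from scipy.optimize import least_squares
f=least_squares(lambda v:np.hypot(*(pts-v).T)-.055,[.59,.253],loss="soft_l1",f_scale=.002);print("base",f.x)
h=np.hstack([cv2.resize(K[150:384,200:512],(416,312)),cv2.resize(S[100:180,295:375],(312,312))]);cv2.imwrite("pics/pre.png",h)
E
```

```text
[0.59012314 0.2494128  0.24410171]
scene [0.5925 0.2495 0.09  ]
side [0.5887 0.2482 0.09  ]
w2 [420.1214128  250.96909492] [405 238  32  27 453]
w2 [365.6307311  291.36307311] [340 258  63  42 807]
(319, 140, 33, 37)
base [0.59340759 0.25009663]
```

View pics/pre.png

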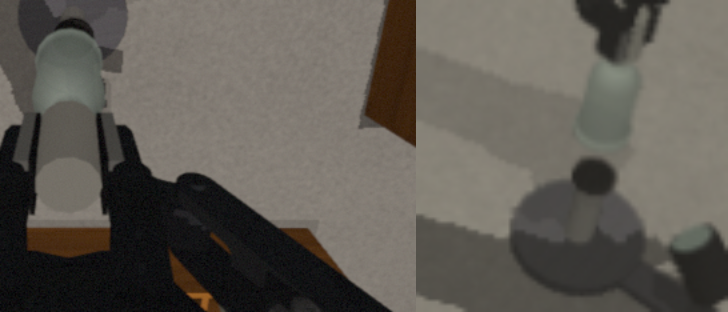

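```bash
python3 - <<'E'
from h import *
z=np.load("p2.npz")
for px in ((421,251.5),(423,251.8)):
    print(plane(ray("wrist",px,(z["p"],z["r"])),.09).round(4), tri(ray("wrist",px,(z["p"],z["r"])),ray("scene",(339.9,144.8)),ray("side",(207.5,137.5))))
# where a 34mm disc at .09 and column outline would project in w2, w1, compare bbox
def pw(p,pose):
    m=env.camera_model("wrist");H=np.array(m["hand_eye"]);R=cv2.Rodrigues(pose[1])[0]
    T=np.eye(4);T[:3,:3]=R;T[:3,3]=pose[0];C=np.linalg.inv(T@H)
    return cv2.projectPoints(np.array(p,float),cv2.Rodrigues(C[:3,:3])[0],C[:3,3],m["K"],np.array(m["dist"]))[0][:,0]
a=np.linspace(0,6.28,90);d=[(.591+.017*np.cos(t),.252+.017*np.sin(t),.09) for t in a]
for n in ("p1","p2"):
    z=np.load(n+".npz");q=pw(d,(z["p"],z["r"]));print(n,q.min(0),q.max(0))
for n in ("scene","side"):
    q=np.array([proj(n,t) for t in d]);print(n,q.min(0),q.max(0))
I=cv2.imread("pics/w1.png");m=(I.max(2)<40)[236:280,372:425];y,x=np.nonzero(m);print("w1 bbox",x.min()+372,x.max()+372,y.min()+236,y.max()+236)
E
```

```text
[0.5923 0.2528 0.09  ] (array([0.59127244, 0.25159884, 0.08904257]), [np.float64(1.8), np.float64(0.5), np.float64(1.4)])
[0.5927 0.2551 0.09  ] (array([0.59126097, 0.2523481 , 0.0890966 ]), [np.float64(2.9), np.float64(1.2), np.float64(1.8)])
p1 [379.82938797 244.25205186] [410.50969643 270.62273442]
p2 [404.95573672 236.75454344] [436.19946911 263.68882966]
scene [334.49766412 139.95700274] [345.70901832 148.84902398]
side [201.90832311 133.01164284] [212.89679499 140.65437282]
w1 bbox 380 409 243 269
```

In the tool's units: 45 mm / 1000 = 0.045, 2.6 mm / 1000 = 0.0026.

Call:
step_arm(targets="-0.001 0.0026 0 0 0 0 15;-0.001 0.0026 0.015 0 0 0 15;-0.001 0.0026 0.03 0 0 0 15;-0.001 0.0026 0.042 0 0 0 15;-0.001 0.0026 0.045 0 0 0 15;-0.001 0.0026 0.045 0 0 0 15;-0.001 0.0026 0.045 0 0 0 15")

```text
t: 5.58
tcp_pos: [0.5916, 0.2548, 0.2004]
tcp_rot: [-0.001, 3.141, 0.001]
wrist_force: [-0.4, -0.2, -1.6]
grip_width: 0.0232
finger_force: 39.8
```

In the tool's units: 7 mm / 1000 = 0.007, -2.8 mm / 1000 = -0.0028.

Call:
step_arm(targets="0.0006 -0.0028 0 0 0 0 15;0.0006 -0.0028 0.002 0 0 0 15;0.0006 -0.0028 0.004 0 0 0 15;0.0006 -0.0028 0.005 0 0 0 15;0.0006 -0.0028 0.006 0 0 0 15;0.0006 -0.0028 0.007 0 0 0 15;0.0006 -0.0028 0.007 0 0 0 15;0.0006 -0.0028 0.007 0 0 0 15")

```text
t: 6.25
tcp_pos: [0.5906, 0.2521, 0.1926]
tcp_rot: [0.002, -3.141, 0.0]
wrist_force: [0.2, 0.3, -0.2]
grip_width: 0.0233
finger_force: 39.7
```

```bash
python3 - <<'E'
from h import *
s=env.read_state();print(s["tcp_pos"],s["tcp_rot"],s["wrist_force"])
E
```

```text
[0.59056972 0.25205915 0.19264704] [ 2.05469643e-03 -3.14139826e+00  1.38382856e-04] [ 0.17697858  0.31234654 -0.18261011]
```

In the tool's units: 2 mm / 1000 = 0.002, 1.5 mm / 1000 = 0.0015.

Call:
step_arm(targets="0 0 0.0005 0 0 0 15;0 0 0.001 0 0 0 15;0 0 0.0015 0 0 0 15;0 0 0.002 0 0 0 15;0 0 0.002 0 0 0 15;0 0 0.002 0 0 0 15")

```text
t: 6.75
tcp_pos: [0.5906, 0.252, 0.1907]
tcp_rot: [0.002, -3.141, 0.0]
wrist_force: [-0.1, -0.6, -1.8]
grip_width: 0.023
finger_force: 39.7
```

Call:
step_arm(targets="0 0 0.0005 0 0 0 15;0 0 0.001 0 0 0 15;0 0 0.0015 0 0 0 15;0 0 0.0015 0 0 0 15;0 0 0.0015 0 0 0 15")

```text
t: 7.17
tcp_pos: [0.5909, 0.2521, 0.19]
tcp_rot: [-0.002, 3.141, 0.001]
wrist_force: [-1.1, -1.0, 3.8]
grip_width: 0.0237
finger_force: 40.2
```

Contact is made (about 5 N upward). Releasing gently.

Call:
step_arm(targets="0 0 0 0 0 0 20;0 0 0 0 0 0 20;0 0 0 0 0 0 24;0 0 0 0 0 0 26;0 0 0 0 0 0 28;0 0 0 0 0 0 31;0 0 0 0 0 0 35;0 0 0 0 0 0 40;0 0 0 0 0 0 45;0 0 0 0 0 0 50;0 0 0 0 0 0 50", force=20)

```text
t: 8.08
tcp_pos: [0.5906, 0.252, 0.1892]
tcp_rot: [0.002, -3.141, 0.0]
wrist_force: [-0.2, 0.8, 0.4]
grip_width: 0.0502
finger_force: 0.0
```

```bash
python3 - <<'E'
from h import *
s=env.read_state();print(s["tcp_pos"],s["wrist_force"],s["grip_width"])
S=env.get_image("scene");D=env.get_image("side");W=env.get_image("wrist")
cv2.imwrite("pics/rel.png",np.hstack([cv2.resize(S[80:180,290:390],(260,260)),cv2.resize(D[70:170,160:260],(260,260)),cv2.resize(W[150:384,100:334],(260,260))]))
E
```

```text
[0.59060487 0.25203146 0.18916131] [-0.18398309  0.84167926  0.38846475] 0.05016554449408657
```

View pics/rel.png

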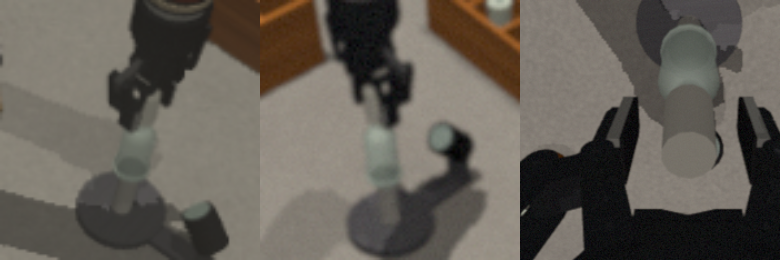

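Adapter stands on the post, fingers clear on both sides. Rising and moving over to the lever.

In the tool's units: -270 mm / 1000 = -0.27, -230 mm / 1000 = -0.23.

Call:
step_arm(targets="0 0 -0.01 0 0 0 50;0 0 -0.03 0 0 0 50;0 0 -0.06 0 0 0 50;0 0 -0.09 0 0 0 50;0 0 -0.095 0 0 0 50;0.01 -0.03 -0.095 0 0 0 30;0.015 -0.07 -0.095 0 0 0 0;0.022 -0.11 -0.095 0 0 0 0;0.029 -0.15 -0.095 0 0 0 0;0.036 -0.19 -0.095 0 0 0 0;0.043 -0.23 -0.095 0 0 0 0;0.05 -0.27 -0.095 0 0 0 0")

```text
t: 9.23
tcp_pos: [0.5404, -0.0198, 0.2851]
tcp_rot: [-0.002, 3.14, -0.0]
wrist_force: [1.6, 0.3, -0.6]
grip_width: 0.0004
finger_force: 0.0
```

In the tool's units: -315 mm / 1000 = -0.315, -305 mm / 1000 = -0.305.

Call:
step_arm(targets="0.006 -0.04 0 0 0 0 0;0.012 -0.08 0 0 0 0 0;0.019 -0.12 0 0 0 0 0;0.026 -0.16 0 0 0 0 0;0.033 -0.2 0 0 0 0 0;0.04 -0.24 0 0 0 0 0;0.046 -0.28 0 0 0 0 0;0.05 -0.305 0 0 0 0 0;0.05 -0.315 0 0 0 0 0;0.05 -0.315 0 0 0 0 0;0.05 -0.315 0 0 0 0 0")

```text
t: 10.15
tcp_pos: [0.4919, -0.3318, 0.2844]
tcp_rot: [-0.003, 3.141, 0.003]
wrist_force: [0.4, 1.7, -0.3]
grip_width: 0.0003
finger_force: 0.0
```

```bash
python3 - <<'E'
from h import *
s=env.read_state();print(s["tcp_pos"],s["tcp_rot"],abs(s["joint_vel"]).max())
W=env.get_image("wrist");S=env.get_image("scene");cv2.imwrite("pics/w4.png",W);cv2.imwrite("pics/s4.png",S)
np.savez("p4.npz",p=s["tcp_pos"],r=s["tcp_rot"])
cv2.imwrite("pics/v4.png",np.hstack([W,cv2.resize(S[100:200,290:390],(280,384))]))
E
```

```text
[ 0.49192092 -0.3317796   0.28436392] [-3.30703275e-03  3.14100364e+00  2.53670356e-03] 0.03410047270096465
```

View pics/v4.png

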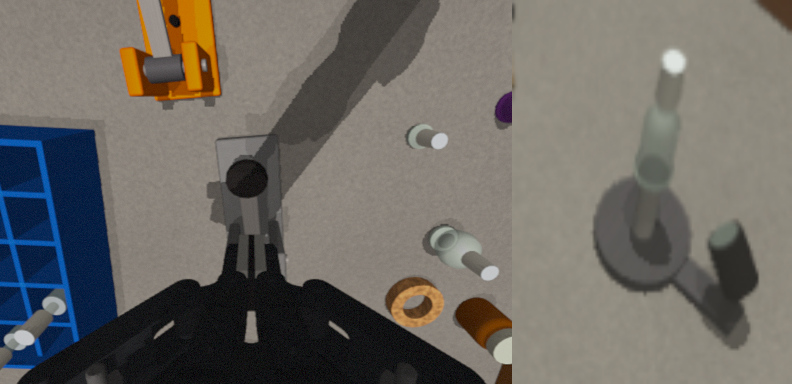

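Adapter stands upright and centred on the post. In the wrist view the pad is at about (246,178), with the bar running straight down the image to about (254,235) and the fingertips ahead of it.

```bash
python3 - <<'E'
from h import *
z=np.load("p4.npz");pose=(z["p"],z["r"]);W=cv2.imread("pics/w4.png")
m=(W.max(2)<45).astype(np.uint8)[150:205,215:280];n,l,st,c=cv2.connectedComponentsWithStats(m);k=1+np.argmax(st[1:,4]);print(c[k]+[215,150],st[k]+[215,150,0,0,0])
px=tuple(c[k]+[215,150])
r=ray("wrist",px,pose);print("tri",tri(r,ray("scene",(155.1,229.8)),ray("side",(318.2,282.3))));print(plane(r,.142),plane(r,.144))
b0=plane(r,.142);b1=plane(ray("wrist",(253,230),pose),.12);print("yaw",np.arctan2(b1[1]-b0[1],b1[0]-b0[0]))
a=plane(ray("wrist",(219,140),pose),.02);b=plane(ray("wrist",(215,225),pose),.02);print(a,b)
E
```

```text
[246.67173739 178.21056845] [ 226  159   42   39 1249]
tri (array([ 0.48998462, -0.3366148 ,  0.13952346]), [np.float64(0.6), np.float64(0.4), np.float64(0.9)])
[ 0.48926443 -0.33603381  0.142     ] [ 0.48868487 -0.336009    0.144     ]
yaw 0.10042634092121923
[ 0.46863156 -0.37644997  0.02      ] [ 0.60072596 -0.38719835  0.02      ]
```

In the tool's units: 118 mm / 1000 = 0.118, 115 mm / 1000 = 0.115.

Call:
step_arm(targets="0.003 -0.002 0.01 0 0 0 0;0.007 -0.004 0.035 0 0 0 0;0.007 -0.004 0.065 0 0 0 0;0.007 -0.004 0.095 0 0 0 0;0.007 -0.004 0.115 0 0 0 0;0.007 -0.004 0.118 0 0 0 0;0.007 -0.004 0.118 0 0 0 0;0.007 -0.004 0.118 0 0 0 0")

```text
t: 10.92
tcp_pos: [0.4858, -0.3364, 0.1676]
tcp_rot: [-0.005, 3.139, -0.001]
wrist_force: [0.3, -0.7, -0.4]
grip_width: 0.0
finger_force: 0.0
```

```bash
python3 - <<'E'
from h import *
s=env.read_state();print(env.nose_length,s["tcp_pos"],s["wrist_force"],s["tcp_rot"])
E
```

```text
0.008 [ 0.48580094 -0.33635911  0.16763136] [ 0.33198223 -0.7093547  -0.38624348] [-5.22584773e-03  3.13938799e+00 -1.19291390e-03]
```

Tip is at about 160 mm. Pressing to about 15 mm past first contact to check the force.

In the tool's units: 35 mm / 1000 = 0.035, 30 mm / 1000 = 0.03.

Call:
step_arm(targets="0 0 0.005 0 0 0 0;0 0 0.01 0 0 0 0;0 0 0.015 0 0 0 0;0 0 0.02 0 0 0 0;0 0 0.025 0 0 0 0;0 0 0.03 0 0 0 0;0 0 0.035 0 0 0 0;0 0 0.035 0 0 0 0;0 0 0.035 0 0 0 0")

```text
t: 11.67
tcp_pos: [0.4833, -0.3377, 0.1311]
tcp_rot: [0.001, -3.14, 0.0]
wrist_force: [-3.3, -0.1, 4.9]
grip_width: -0.0004
finger_force: 2.6
```

In the tool's units: 14 mm / 1000 = 0.014, 12 mm / 1000 = 0.012.

Call:
step_arm(targets="0 0 0.003 0 0 0 0;0 0 0.006 0 0 0 0;0 0 0.009 0 0 0 0;0 0 0.012 0 0 0 0;0 0 0.014 0 0 0 0;0 0 0.014 0 0 0 0;0 0 0.014 0 0 0 0;0 0 0.014 0 0 0 0")

```text
t: 12.33
tcp_pos: [0.4824, -0.3378, 0.1175]
tcp_rot: [0.0, -3.138, 0.0]
wrist_force: [-4.3, -0.2, 7.6]
grip_width: -0.0002
finger_force: 3.5
```

```bash
python3 - <<'E'
from h import *
s=env.read_state();print(s["tcp_pos"],s["wrist_force"])
D=env.get_image("side");S=env.get_image("scene")
cv2.imwrite("pics/press.png",np.hstack([cv2.resize(D[220:330,270:380],(390,390),interpolation=2),cv2.resize(S[195:305,120:230],(390,390),interpolation=2)]))
for n in("side","scene"):print(n,[proj(n,[s["tcp_pos"][0],-.3365,h]).round(1).tolist() for h in (.099,.109,.119)])
E
```

```text
[ 0.48243071 -0.3378453   0.11748774] [-4.34081148 -0.24038828  7.57221828]
side [[313.6, 292.1], [314.0, 290.1], [314.5, 288.1]]
scene [[156.7, 234.8], [155.9, 233.2], [155.1, 231.5]]
```

View pics/press.png

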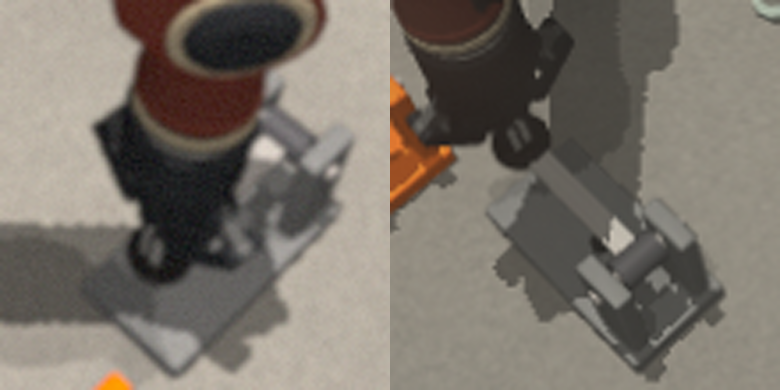

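The fingertips sit on the pad, the lever is about level, and the force is 7.6 N against about 8 N expected halfway. Holding briefly, then a last check before handing in.

Call:
step_arm(targets="0 0 0 0 0 0 0;0 0 0 0 0 0 0;0 0 0 0 0 0 0;0 0 0 0 0 0 0;0 0 0 0 0 0 0;0 0 0 0 0 0 0")

```text
t: 12.93
tcp_pos: [0.4824, -0.3378, 0.1176]
tcp_rot: [0.0, -3.138, 0.0]
wrist_force: [-5.7, -0.6, 7.1]
grip_width: 0.0002
finger_force: 3.5
```

```bash
python3 - <<'E'
from h import *
S=env.get_image("scene").astype(int);A=cv2.imread("pics/s4.png").astype(int)
print("adapter diff",abs(S[100:180,310:370]-A[100:180,310:370]).max(2).mean())
s=env.read_state();print(s["tcp_pos"],s["wrist_force"])
if abs(s["tcp_pos"][2]-.1175)<.002 and 6<s["wrist_force"][2]<10: print(env.hand_in())
E
```

```text
adapter diff 0.731875
[ 0.48243751 -0.33784687  0.11755302] [-4.85892917 -0.63073541  7.57613005]
the job is handed in; nothing more can be done
None
```

I handed the job in at about 13 s: the adapter is standing released on the narrow post, and the robot is still holding the enabling lever about halfway down (fingertips about 109.5 mm above the bench, pushing with 7.6 N).

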